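# Gather clay samples under the reading lens

## Robot

A 7-joint arm with a two-finger parallel gripper is mounted at the origin on the work surface. World frame = base frame: x ahead of the robot, y to its left, z up, the work surface at z = 0. Lengths are in m, angles in rad, forces in N, time in s.
With the tool pointing down it reaches from about 0.4 to 0.875 m from the base axis. Payload 19.3 kg.
Tool frame: the origin (TCP) lies midway between the tips of the shut fingers; the grasp point (between the pads) lies 19 mm behind it; x points along the fingers, y is the direction in which the jaws open and shut, and the axes are right-handed (so a half turn about x gives the same grasp; the last joint's range is limited). The gripper opens to 85 mm and grips with 20 to 120 N. Pads are 22 mm wide; open, the fingers measure 114 mm over their backs; the gripper's body (76 mm by 85 mm) begins 54 mm behind the grasp point. The pads swing forward as they close: fully open they stand 13 mm farther back than shut.
Start: joints at [-1.179, 0.521, -0.036, 1.599, 0.021, 1.021, -0.113], TCP at [0.278, 0.56, 0.231] pointing down, gripper open.
Joint ranges: [-2.91, 2.91], [-0.3, 2.13], [-1.5, 1.42], [0.17, 2.43], [-1.26, 4.41], [0.16, 1.93], [-2.52, 2.52]. Speed limits (rad/s): [1.89, 1.89, 2.39, 2.39, 3.01, 3.01, 3.01].

## Interface

Orientations are given as [roll, pitch, yaw] about the fixed x, y, z axes, in that order (R = Rz(yaw) Ry(pitch) Rx(roll)).
In Python, from workcell import telemetry, vision, workorder gives the robot as it stands. The module is installed in compiled form; this text tells all that it offers.
- The arm moves only by the tool play_rows, never from a script. Its argument "deltas" is a list of rows, each a list of 7 numbers: the shift along the world's x, y, z in mm, then the turn, a rotation vector about the world's x, y, z in degrees, then the finger opening in mm, from 0 to 85.4. In form: [[x, y, z, wx, wy, wz, jaw], ...]. A call has 1 to 8 rows; each row shifts and turns the commanded pose from where the row before left it; what a row does not reach is not made up. A row lasts 1/8 s, in which the tool goes at most 62.5 mm and 10.7 degrees, less where a joint would pass 70% of its speed; a pose out of reach is approached as far as the arm can. A call with a gripper value outside its range is refused whole. The fingers move at their own pace and stop on an object; "grip_force" is the grip in N (left out, the last holds). Time passes only in rows, so rows that do not move let the fingers close. It gives the time, the measured TCP pose, the force and the opening at its end, in the units of the state.
- telemetry.observe(): the state, without advancing time (a new reading comes with each control period).
- vision.grab_frame(name): name is "side" or "top" or "wrist"; returns the picture (400x640x3 uint8, red, green, blue); there is no depth.
- vision.camera_info(name): a dict with "mtx" (3x3 intrinsics, pixels), "k1" (the pictures are not rectified: a ray, as slopes to the right and down, at radius r is drawn at 1 + k1 r^2 times it, then the intrinsics apply), "rvec" (rotation vector, rad) and "tvec" (3), from world to camera coordinates, as OpenCV has them. Camera axes: x right, y down, z forward; pixel columns grow to the right and rows downward; lengths in m; the calibration is good to about 2 mm. A picture is of the moment at which its call begins: read the wrist's pose just before it. camera_info takes no time and is no camera call; for the wrist camera it gives the pose at the moment of the call.
- workorder.job_done(): hands the job in, once; it reports no verdict.
The state is a dict: "clock": time; "qpos": joint angles; "qd": joint speeds; "joint_efforts": joint torques, N m; "position": TCP position; "tool_rot": TCP orientation; "force": force on the tool from outside, world axes, zero at the start; "moment": the same for the moment, N m; "grip_width": finger opening in m.
Only numpy, scipy, OpenCV 4.12 (cv2) and the standard library are available. Lean on these libraries where they do the work, as an engineer would, in place of code of your own. Each camera call takes 0.05 s, during which the arm holds its last target. There are 200 camera calls.

## Task

Check the dry clay for stones: use the wooden float to sweep all four clay lumps along the tray into a group against its end wall (touch them with nothing else), then stand the float back on the bench, outside the tray. Then take the reading lens and hold it level over the group so that all the lumps lie under the glass, with its rim level with the pointer tip of the gauge, which has been set at the focal height. Finish while still holding the lens there, still and clear of everything; leave the gauge, the oil lamps and the water pot as they are.

Things in the scene. Friction and masses are not known exactly. Their poses are not given: they have to be found in the camera images.
- tray: wooden tray fixed to the bench: floor, two side walls, one end wall, other end open. Origin at bench level on its middle line; x runs from the open end to the end wall, z up. Floor x -150 to +130 mm, its top 6 mm above the bench; end wall's inner face at x +130 mm, side walls' at y +-50 mm; walls 10 mm thick, tops 30 mm above the bench. Lumps are to end in the last 80 mm before the end wall
- lump0: a dry red clay lump, rigid, irregular, flat-footed, about 29 mm across and 26 mm tall, about 30 g; loose in the tray; origin at its middle (13 mm above its foot), z up at the start
- lump1: a dry red clay lump, rigid, irregular, flat-footed, about 26 mm across and 24 mm tall, about 30 g; loose in the tray; origin at its middle (12 mm above its foot), z up at the start
- lump2: a dry red clay lump, rigid, irregular, flat-footed, about 30 mm across and 28 mm tall, about 30 g; loose in the tray; origin at its middle (14 mm above its foot), z up at the start
- lump3: a dry red clay lump, rigid, irregular, flat-footed, about 27 mm across and 25 mm tall, about 30 g; loose in the tray; origin at its middle (12.5 mm above its foot), z up at the start
- float: wooden hand float, 120 g, standing on its sole: sole 54 mm (x) by 84 mm (y), 14 mm thick; above it a grip bar along y, 90 mm long, 22 mm square, its underside 42 and its top 64 mm above the sole's underside, on two posts (18 by 12 mm) 32 mm either side of the middle. Origin at the centre of the sole's underside, z up. Push with a long (84 mm) edge
- lens: reading lens lying flat on the bench, 140 g: glass 90 mm across in a steel rim 102 mm across, 18 mm thick; straight wooden handle 20 mm wide (y) and 20 mm thick from x = -65 to +39 mm. Undersides of handle and rim in one plane. Origin on the handle's underside, 105 mm from the glass's middle; x runs from handle to glass, z up (normal of the glass)
- lens_center (a point): middle of the lens's glass, halfway up its rim: at x = 105 mm, z = 9 mm in the lens's frame
- gauge: throwing gauge fixed to the bench at the tray's +y side near the end wall: steel foot 90 mm across, upright post 12 mm thick and 227 mm high, brass collar on it with a thin horizontal pointer towards the tray. Origin on the bench under the post; the pointer runs along its -y, a thumbscrew stands 31 mm out along its +x
- pointer_tip (a point): tip of the gauge's pointer (a 6 mm rod tapering to this point), 60 mm from the post's axis, 110 to 160 mm above the bench and outside the tray, 80 to 105 mm from its middle line. Marks the height for the middle of the lens's rim
- lamp0: a small fired clay oil lamp (bowl 74 mm across, 27 mm tall, with a pinched lip on its rim), loose on the bench; origin under its middle; not part of the job, to be left alone
- lamp1: a small fired clay oil lamp (bowl 74 mm across, 27 mm tall, with a pinched lip on its rim), loose on the bench; origin under its middle; not part of the job, to be left alone
- lamp2: a small fired clay oil lamp (bowl 74 mm across, 27 mm tall, with a pinched lip on its rim), loose on the bench; origin under its middle; not part of the job, to be left alone
- pot: a small round clay water pot, 92 mm across and 66 mm tall, loose on the bench; origin under its middle; not part of the job, to be left alone

How it is judged:
On the way:
1. all four lumps have been swept into the last 80 mm before the tray's end wall (x of each of lump0, lump1, lump2, lump3 in the frame of tray above 0.05 m and y of lump0 in the frame of tray between -0.052 and 0.052 m and z of each of lump0, lump1, lump2, lump3 in the frame of tray below 0.05 m and y of lump1 in the frame of tray between -0.052 and 0.052 m and y of lump2 in the frame of tray between -0.052 and 0.052 m and y of lump3 in the frame of tray between -0.052 and 0.052 m), for 0.2 s.
At the end, for the whole second after the job is handed in: Lumps' middles within 80 mm of the tray's end wall; float upright (0.1 rad) on the bench, outside the tray, let go; lens held still by the gripper alone, level within 0.08 rad, mid-rim within 7 mm of the pointer tip's height, every lump's middle under the glass (within 45 mm of its middle) (all of step 1 and horizontal distance between lens_center and lump0 below 0.045 m and horizontal distance between lens_center and lump1 below 0.045 m and horizontal distance between lens_center and lump2 below 0.045 m and horizontal distance between lens_center and lump3 below 0.045 m and z of lens_center in the frame of pointer_tip between -0.007 and 0.007 m and angle between lens's own z axis and vertical below 0.08 rad and linear speed of each of lens, float below 0.015 m/s and angular speed of lens below 0.1 rad/s and contact force between the fingers and lens above 1 N and contact force between lens and gauge below 0.1 N and contact force between each of lens, float and tray below 0.1 N and contact force between each of lens, the arm and float below 0.1 N and height (world z) of float below 0.004 m and angle between float's own z axis and vertical below 0.1 rad); the arm keeps its last pose, push and grip.
It fails at once if a lump is touched by the gripper, the arm or the lens (contact force between any of the arm, the fingers, lens and lump0 above 0.3 N or contact force between any of the arm, the fingers, lens and lump1 above 0.3 N or contact force between any of the arm, the fingers, lens and lump2 above 0.3 N or contact force between any of the arm, the fingers, lens and lump3 above 0.3 N).
It fails at once if the gauge's pointer is shifted by more than 4 mm (distance of pointer_tip from where it was at the start of the episode above 0.004 m).
It fails at once if an oil lamp or the water pot is moved by more than 15 mm or tipped (distance of any of lamp0, lamp1, lamp2, pot from where it was at the start of the episode above 0.015 m or angle between any of lamp0, lamp1, lamp2, pot's own z axis and vertical above 0.3 rad).
It also fails if it takes over 67 s, if anything falls off the work surface, if the arm or the gripper's body presses on something with over 40 N, if the wrist force passes 120 N, or if a joint passes its speed limit or range.

## Working session

There is one attempt and no reset: what is moved stays moved. The work goes in short steps, Python scripts to look and compute and a tool call to move; the robot and the scene stay as the last step left them, time stands still between calls to the robot, and variables do not carry over. Pictures are saved under pics/ and viewed, about 8 in all and at most 12, crops included, and the job is handed in when it is done.

Besides the shell and the picture viewer there is one more tool, called after "Call:" as name(argument=value, ...), one argument or row to a line, values as JSON. play_rows: Moves the arm, as the interface text tells. Its arguments: {"type":"object","properties":{"deltas":{"type":"array","items":{"type":"array","items":{"type":"number"}}},"grip_force":{"type":"number"}},"required":["deltas"]}

```bash
mkdir -p pics; cat > h.py <<'E'
import numpy as np, cv2
from workcell import telemetry, vision, workorder
def save(n,f): 
    im=vision.grab_frame(n); cv2.imwrite(f'pics/{f}.png',im[:,:,::-1]); return im
def cam(n):
    c=vision.camera_info(n); R=cv2.Rodrigues(np.array(c['rvec'],float))[0]; t=np.array(c['tvec'],float).ravel()
    return np.array(c['mtx'],float),float(c['k1']),R,t
def ray(n,uv,C=None):
    K,k,R,t=C or cam(n)
    p=cv2.undistortPoints(np.array(uv,float).reshape(-1,1,2),K,np.array([k,0,0,0,0.]))[:,0]
    d=np.c_[p,np.ones(len(p))]@R
    return -R.T@t,d
def plane(n,uv,z,C=None):
    o,d=ray(n,uv,C); return o+d*((z-o[2])/d[:,2])[:,None]
def proj(n,X,C=None):
    K,k,R,t=C or cam(n)
    return cv2.projectPoints(np.array(X,float).reshape(-1,3),cv2.Rodrigues(R)[0],t,K,np.array([k,0,0,0,0.]))[0][:,0]
E
python3 - <<'E'
from h import *
print(telemetry.observe())
for n in('side','top','wrist'):
    save(n,n+'0'); K,k,R,t=cam(n); print(n,K.tolist(),k,(-R.T@t).round(3),R.round(3).tolist())
a=cv2.imread('pics/top0.png');print(a.shape)
E
```

```text
{'clock': 0.0, 'qpos': array([-1.17922694,  0.52204526, -0.03630932,  1.59998982,  0.02117507,
        1.021068  , -0.11279048]), 'qd': array([ 0.00059968, -0.00100075, -0.00123006, -0.00180662, -0.00200852,
        0.00037981, -0.00088932]), 'joint_efforts': array([ 5.22811060e-04, -9.27098966e+01,  1.98041774e+00, -3.69943249e+01,
        1.79368589e-02,  8.31285724e-03, -8.16947568e-05]), 'position': array([0.2783489 , 0.55923383, 0.23071296]), 'tool_rot': array([-1.5116133 ,  1.56966989, -1.97341218]), 'force': array([0.40173329, 0.26729744, 0.721269  ]), 'moment': array([ 0.01555482, -0.02343477,  0.00693185]), 'grip_width': 0.08567512936273092}
side [[475.29267808285726, 0.0, 325.69994457173374], [0.0, 475.29267808285726, 199.305788736115], [0.0, 0.0, 1.0]] 0.04514113546717193 [ 0.316 -0.931  0.673] [[0.955, -0.297, -0.007], [-0.158, -0.485, -0.86], [0.252, 0.822, -0.51]]
top [[498.8710719470812, 0.0, 317.5673943402355], [0.0, 498.8710719470812, 197.09567511796558], [0.0, 0.0, 1.0]] -0.15748529724581653 [ 5.370e-01 -1.000e-03  1.258e+00] [[0.019, -1.0, 0.001], [-0.998, -0.019, -0.066], [0.066, 0.001, -0.998]]
wrist [[299.1681724598913, 0.0, 317.77626066813514], [0.0, 299.1681724598913, 202.21824842743732], [0.0, 0.0, 1.0]] -0.04974528906346482 [0.214 0.591 0.373] [[0.445, 0.896, -0.0], [0.859, -0.427, 0.282], [0.253, -0.126, -0.959]]
(400, 640, 3)
```

View pics/top0.png

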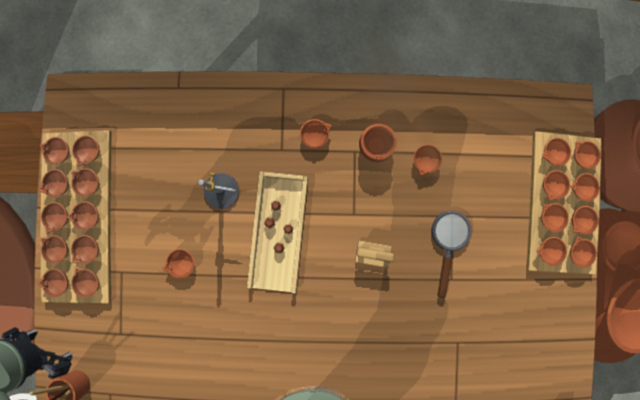

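View pics/side0.png

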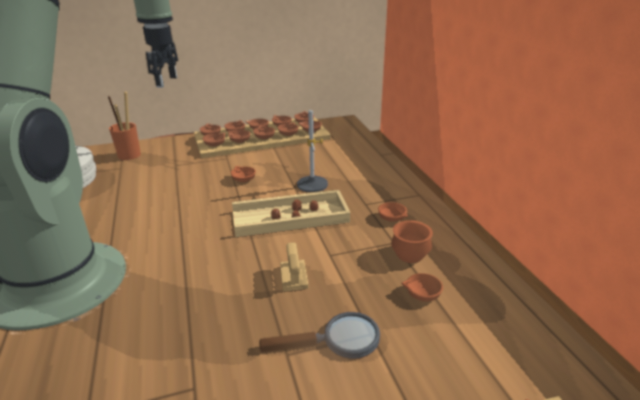

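```bash
python3 - <<'E'
from h import *
a=cv2.imread('pics/top0.png')
cv2.imwrite('pics/topc.png',cv2.resize(a[150:310,160:360],None,fx=4,fy=4,interpolation=cv2.INTER_CUBIC)[:600])
b=cv2.resize(a[205:305,340:480],None,fx=5.5,fy=5.5,interpolation=cv2.INTER_CUBIC);cv2.imwrite('pics/topd.png',b)
C=cam('top')
for n,uv,z in [('trayFL',(261,172),.03),('FR',(308,175),.03),('NR',(298,293),.03),('NL',(248,290),.03),('post',(203,182),.227),('ptip',(237,190),.135),('foot',(222,191),.0),('lamp1',(180,264),.02),('float',(375,250),.064),('glass',(452,232),.018),('hend',(443,298),.02),('lampa',(315,134),.02),('pot',(378,142),.06),('lampb',(427,158),.02)]:
    print(n,plane('top',uv,z,C).round(3))
E
```

```text
trayFL [[0.678 0.141 0.03 ]]
FR [[0.673 0.024 0.03 ]]
NR [[0.382 0.043 0.03 ]]
NL [[0.386 0.166 0.03 ]]
post [[0.632 0.24  0.227]]
ptip [[0.624 0.182 0.135]]
foot [[0.631 0.243 0.   ]]
lamp1 [[0.445 0.34  0.02 ]]
float [[ 0.492 -0.141  0.064]]
glass [[ 0.538 -0.34   0.018]]
hend [[ 0.372 -0.319  0.02 ]]
lampa [[0.778 0.009 0.02 ]]
pot [[ 0.754 -0.145  0.06 ]]
lampb [[ 0.723 -0.275  0.02 ]]
```

View pics/topc.png

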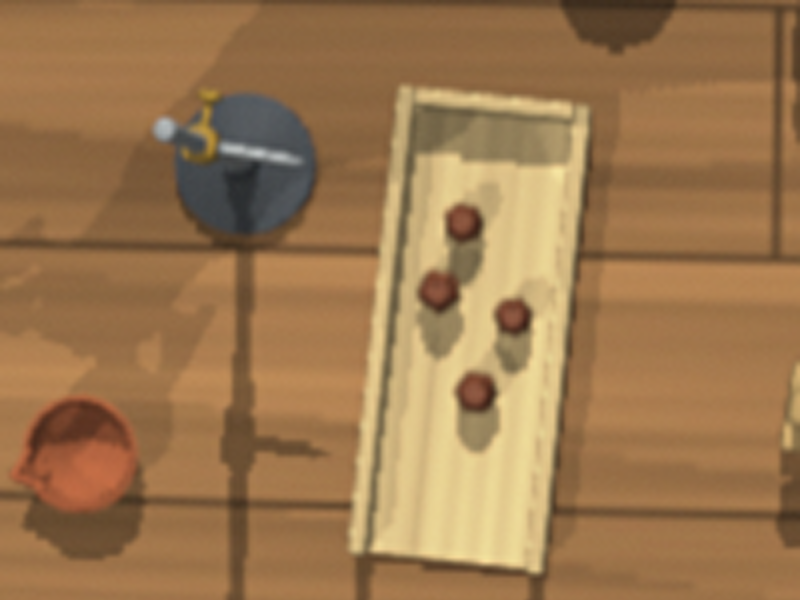

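View pics/topd.png

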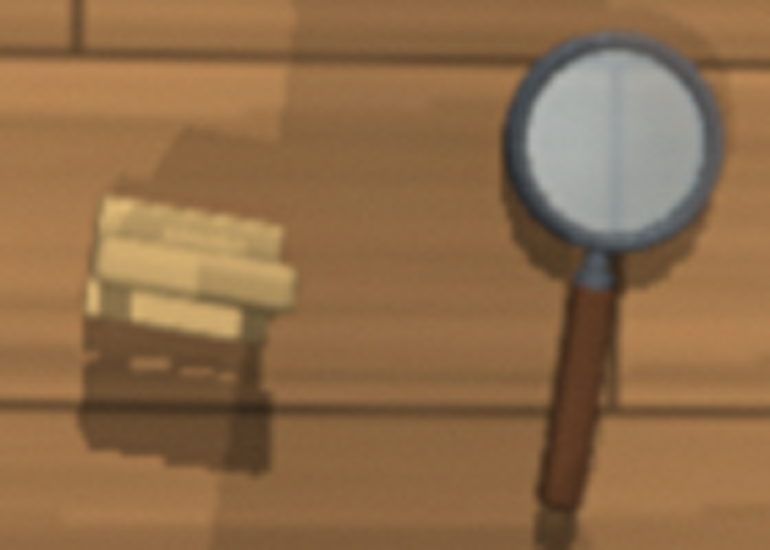

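```bash
python3 - <<'E'
from h import *
from scipy.spatial.transform import Rotation as Ro
C=cam('top')
c=lambda u,v:(160+u/4,150+v/4); d=lambda u,v:(340+u/5.5,205+v/5.5)
P=plane('top',[c(403,86),c(589,105),c(541,573),c(349,550)],.03,C)[:,:2]
M=np.array([[140,60],[140,-60],[-150,-60],[-150,60]])/1000.
A=M-M.mean(0);B=P-P.mean(0)
th=np.arctan2((A[:,0]*B[:,1]-A[:,1]*B[:,0]).sum(),(A*B).sum())
R2=np.array([[np.cos(th),-np.sin(th)],[np.sin(th),np.cos(th)]]);o=P.mean(0)-R2@M.mean(0)
print('tray',o.round(4),np.degrees(th).round(2),'res',((M@R2.T+o-P)*1000).round(1).tolist())
im=cv2.cvtColor(cv2.imread('pics/top0.png'),cv2.COLOR_BGR2HSV).astype(int)
bgr=cv2.imread('pics/top0.png').astype(int)
m=((bgr[:,:,2]<150)&(bgr[:,:,2]-bgr[:,:,1]>35)).astype(np.uint8);m[:195]=0;m[260:]=0;m[:,:262]=0;m[:,298:]=0
n,l,s,ce=cv2.connectedComponentsWithStats(m)
for i in range(1,n):
    if s[i,4]>15:
        p=plane('top',[ce[i]],.02,C)[0,:2]; print('lump',s[i],p.round(3),'tray',(R2.T@(p-o)).round(3))
tip=c(303,160)
for z in(.11,.135,.16):
    p=plane('top',[tip],z,C)[0,:2];print('tip',z,p.round(3),(R2.T@(p-o)).round(3), 'side px',proj('side',[*p,z]).round(1))
print('post top',plane('top',[c(165,129)],.227,C).round(3),'foot',plane('top',[c(246,163)],.003,C).round(3))
F=plane('top',[d(95,262),d(297,287),d(102,238),d(297,262)],.064,C);print('bar',F.round(3))
S=plane('top',[d(105,197),d(283,228),d(262,340),d(85,315)],.014,C);print('sole',S.round(3),S.mean(0))
g=plane('top',[d(613,142)],.018,C)[0];h=plane('top',[d(560,508)],.02,C)[0];print('lens',g.round(3),h.round(3),np.degrees(np.arctan2(*(g-h)[1::-1])),np.linalg.norm(g-h))
s=telemetry.observe();print(Ro.from_euler('xyz',s['tool_rot']).as_matrix().round(3))
sd=cv2.imread('pics/side0.png');cv2.imwrite('pics/sidec.png',cv2.resize(sd[100:220,225:375],None,fx=5,fy=5,interpolation=cv2.INTER_CUBIC))
E
```

```text
tray [0.5355 0.0957] -5.0 res [[1.0, 1.8], [0.3, -2.0], [-0.2, -0.5], [-1.0, 0.7]]
lump [272 201   7   8  44] [0.598 0.105] tray [0.062 0.014]
lump [265 218   9   8  57] [0.556 0.119] tray [0.019 0.025]
lump [284 225   8   7  44] [0.541 0.072] tray [ 0.007 -0.023]
lump [274 243   9   9  57] [0.493 0.094] tray [-0.042 -0.005]
tip 0.11 [0.626 0.189] [0.082 0.101] side px [[313.4 159.3]]
tip 0.135 [0.624 0.185] [0.08  0.097] side px [[313.  151.6]]
tip 0.16 [0.622 0.181] [0.079 0.092] side px [[312.5 143.7]]
post top [[0.632 0.243 0.227]] foot [[0.632 0.243 0.003]]
bar [[ 0.485 -0.098  0.064]
 [ 0.475 -0.187  0.064]
 [ 0.495 -0.101  0.064]
 [ 0.486 -0.186  0.064]]
sole [[ 0.512 -0.106  0.014]
 [ 0.499 -0.187  0.014]
 [ 0.449 -0.179  0.014]
 [ 0.459 -0.098  0.014]] [ 0.47970004 -0.14262285  0.014     ]
lens [ 0.541 -0.339  0.018] [ 0.374 -0.316  0.02 ] -7.8550872823128515 0.16813385550163437
[[-0.     0.446  0.895]
 [-0.001  0.895 -0.446]
 [-1.    -0.001  0.   ]]
```

View pics/sidec.png

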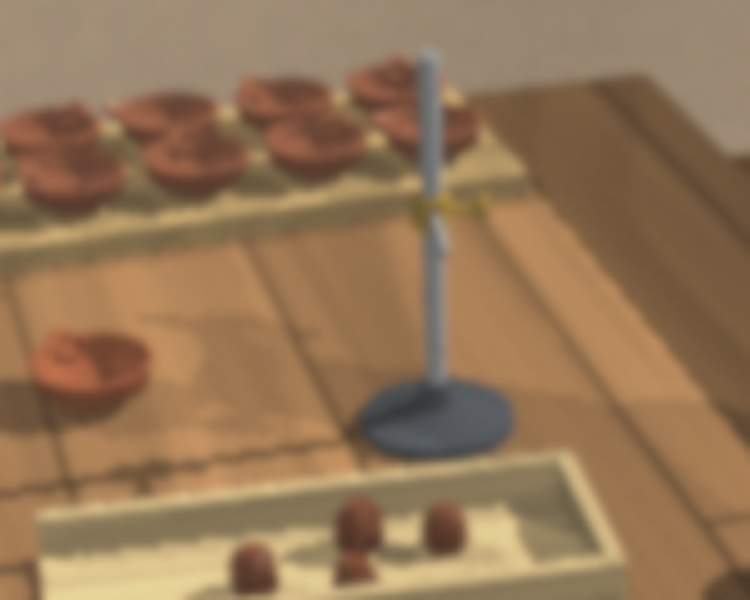

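Call:
play_rows(
  deltas=[
    [13,-44,0,0,0,-4.4,85],
    [13,-44,0,0,0,-4.4,85],
    [13,-44,0,0,0,-4.4,85],
    [13,-44,0,0,0,-4.4,85],
    [13,-44,0,0,0,-4.4,85],
    [13,-44,0,0,0,-4.4,85],
    [13,-44,0,0,0,-4.4,85],
    [13,-44,0,0,0,-4.4,85],
  ],
)

```text
clock: 1.15
position: [0.3827, 0.2061, 0.2313]
tool_rot: [2.135, 1.571, 1.057]
force: [0.3, 0.1, 0.1]
grip_width: 0.085
```

Call:
play_rows(
  deltas=[
    [13,-44,0,0,0,-4.4,85],
    [13,-44,0,0,0,-4.4,85],
    [13,-44,0,0,0,-4.4,85],
    [13,-44,0,0,0,-4.4,85],
    [13,-44,0,0,0,-4.4,85],
    [13,-44,0,0,0,-4.4,85],
    [12,-44,0,0,0,-4.6,85],
    [12,-41,0,0,0,-4.8,85],
  ],
)

```text
clock: 2.15
position: [0.4847, -0.143, 0.2313]
tool_rot: [3.071, 1.571, 1.367]
force: [1.4, 0.8, -0.1]
grip_width: 0.0848
```

Call:
play_rows(
  deltas=[
    [0,0,0,0,0,0,85],
    [0,0,0,0,0,0,85],
  ],
)

```text
clock: 2.4
position: [0.4843, -0.1411, 0.231]
tool_rot: [-1.866, 1.57, 2.717]
force: [-0.3, 0.6, 0.6]
grip_width: 0.085
```

```bash
python3 - <<'E'
from h import *
from scipy.spatial.transform import Rotation as Ro
C=cam('wrist');s=telemetry.observe();im=save('wrist','w1');save('top','top1')
print(s['clock'],s['position'],Ro.from_euler('xyz',s['tool_rot']).as_matrix().round(3),s['qpos'].round(2))
print(proj('wrist',[[.482,-.142,.064],[.482,-.142,.014]],C))
E
```

```text
2.4 [ 0.48427115 -0.14106659  0.23104184] [[-0.001  0.992 -0.129]
 [ 0.    -0.129 -0.992]
 [-1.    -0.001 -0.   ]] [-0.21  0.36  0.49  1.93 -0.22  0.9   0.26]
[[316.18682154 185.46361287]
 [316.42181282 176.14145876]]
```

View pics/w1.png

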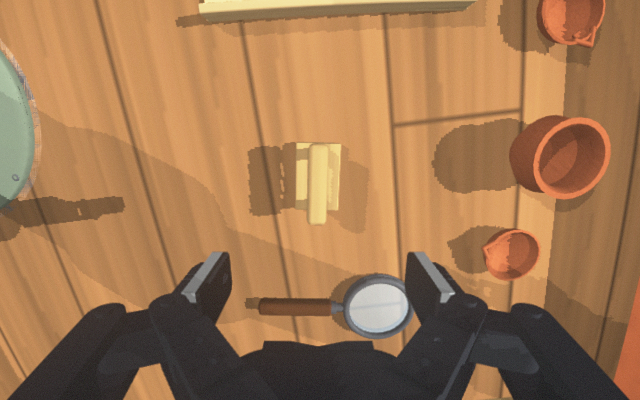

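Call:
play_rows(
  deltas=[
    [0,0,-40,0,0,0,85],
    [0,0,-45,0,0,0,85],
    [0,0,-45,0,0,0,85],
    [0,0,-40,0,0,0,85],
    [0,0,-27,0,0,0,85],
    [0,0,0,0,0,0,60],
    [0,0,0,0,0,0,30],
    [0,0,0,0,0,0,10],
  ],
  grip_force=60,
)

```text
clock: 3.5
position: [0.4852, -0.1413, 0.0355]
tool_rot: [1.6, 1.569, -0.101]
force: [0.2, 0.5, 0.2]
grip_width: 0.0318
```

Call:
play_rows(
  deltas=[
    [0,0,0,0,0,0,10],
    [0,0,0,0,0,0,10],
    [0,0,0,0,0,0,10],
    [0,0,0,0,0,0,10],
  ],
)

```text
clock: 4.0
position: [0.485, -0.1414, 0.0352]
tool_rot: [1.82, 1.569, 0.119]
force: [-2.3, 2.2, 11.3]
grip_width: 0.0211
```

Call:
play_rows(
  deltas=[
    [0,0,30,0,0,0,10],
    [0,0,30,0,0,0,10],
    [-6,30,0,0,0,0.5,10],
    [-9,45,0,0,0,0.5,10],
    [-9,45,0,0,0,0.5,10],
    [-9,45,0,0,0,0.5,10],
    [-9,45,0,0,0,0.5,10],
    [-7,36,0,0,0,0,10],
  ],
)

```text
clock: 5.0
position: [0.4351, 0.1065, 0.0948]
tool_rot: [2.56, 1.57, 0.904]
force: [-0.1, 0.3, -0.2]
grip_width: 0.021
```

Call:
play_rows(
  deltas=[
    [0,0,0,0,0,0,10],
    [0,0,0,0,0,0,10],
  ],
)

```text
clock: 5.25
position: [0.4357, 0.1041, 0.0946]
tool_rot: [1.66, 1.57, 0.002]
force: [0.3, 0.6, -0.4]
grip_width: 0.0212
```

```bash
python3 - <<'E'
from h import *
from scipy.spatial.transform import Rotation as Ro
C=cam('wrist');s=telemetry.observe();im=save('wrist','w2')
print(s['clock'],s['position'],s['force'],Ro.from_euler('xyz',s['tool_rot']).as_matrix().round(3))
th=np.radians(-5);T=lambda x,y,z:[.5355+x*np.cos(th)-y*np.sin(th),.0957+x*np.sin(th)+y*np.cos(th),z]
for k,P in dict(tipz137=[.624,.1845,.137],farL=T(.14,.06,.03),farR=T(.14,-.06,.03),nearL=T(-.15,.06,.03),nearR=T(-.15,-.06,.03)).items(): print(k,proj('wrist',P,C).round(1))
E
```

```text
5.25 [0.43566831 0.10411317 0.09459619] [ 0.28004683  0.55326377 -0.36785293] [[ 0.     0.996 -0.086]
 [ 0.    -0.086 -0.996]
 [-1.     0.    -0.   ]]
tipz137 [[791.2  65.5]]
farL [[648.4 136.7]]
farR [[606.1 283.1]]
nearL [[244.8 131.4]]
nearR [[255.2 287.1]]
```

View pics/w2.png

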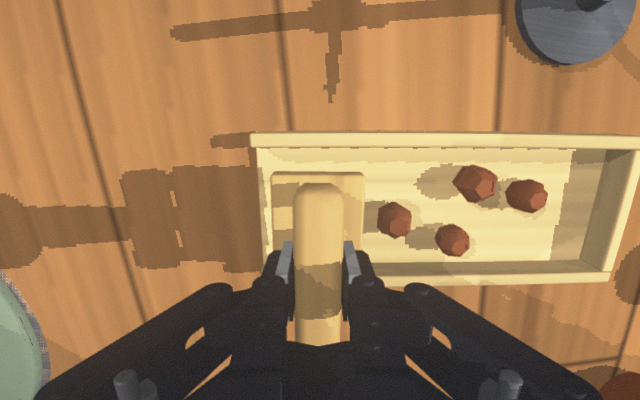

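```bash
python3 - <<'E'
from h import *
C=cam('wrist')
for z in (.072,.074):
  p=plane('wrist',[(272,173),(364,172),(318,172.5)],z,C); th=np.radians(-5)
  q=p[:,:2]-[.5355,.0957]; print(np.c_[q[:,0]*np.cos(th)+q[:,1]*np.sin(th),-q[:,0]*np.sin(th)+q[:,1]*np.cos(th)].round(4))
E
```

```text
[[-0.126   0.039 ]
 [-0.0746  0.0396]
 [-0.1003  0.0393]]
[[-0.1257  0.0394]
 [-0.075   0.0399]
 [-0.1003  0.0396]]
```

Call:
play_rows(
  deltas=[
    [0,2,-20,0,0,0,10],
    [0,0,-20,0,0,0,10],
    [0,0,-9,0,0,0,10],
    [0,0,-3,0,0,0,10],
    [0,0,0,0,0,0,10],
    [6,-0.5,0,0,0,0,10],
    [8,-0.7,0,0,0,0,10],
    [8,-0.7,0,0,0,0,10],
  ],
)

```text
clock: 6.3
position: [0.4583, 0.1047, 0.0425]
tool_rot: [1.903, 1.57, 0.246]
force: [-0.6, 0.3, -1.2]
grip_width: 0.0213
```

Call:
play_rows(
  deltas=[
    [8,-0.7,0,0,0,0,10],
    [8,-0.7,0,0,0,0,10],
    [8,-0.7,0,0,0,0,10],
    [8,-0.7,0,0,0,0,10],
    [8,-0.7,0,0,0,0,10],
    [8,-0.7,0,0,0,0,10],
    [8,-0.7,0,0,0,0,10],
    [8,-0.7,0,0,0,0,10],
  ],
)

```text
clock: 7.3
position: [0.522, 0.099, 0.0423]
tool_rot: [-1.633, 1.571, 2.993]
force: [-0.8, -0.4, -0.6]
grip_width: 0.0211
```

Call:
play_rows(
  deltas=[
    [8,-0.7,0,0,0,0,10],
    [8,-0.7,0,0,0,0,10],
    [8,-0.7,0,0,0,0,10],
    [8,-0.7,0,0,0,0,10],
    [7,-0.6,0,0,0,0,10],
    [0,0,0,0,0,0,10],
  ],
)

```text
clock: 8.05
position: [0.561, 0.0955, 0.0422]
tool_rot: [1.433, 1.57, -0.225]
force: [-0.5, -0.3, 0.2]
grip_width: 0.0214
```

```bash
python3 - <<'E'
from h import *
s=telemetry.observe();save('wrist','w3');print(s['clock'],s['position'],s['force'],s['grip_width'])
C=cam('wrist');print(proj('wrist',[.624,.1845,.137],C))
E
```

```text
8.05 [0.56098961 0.09551387 0.04224367] [-0.49620366 -0.27099756  0.24772457] 0.02143874429439138
[[684.6845507 -30.5763653]]
```

View pics/w3.png

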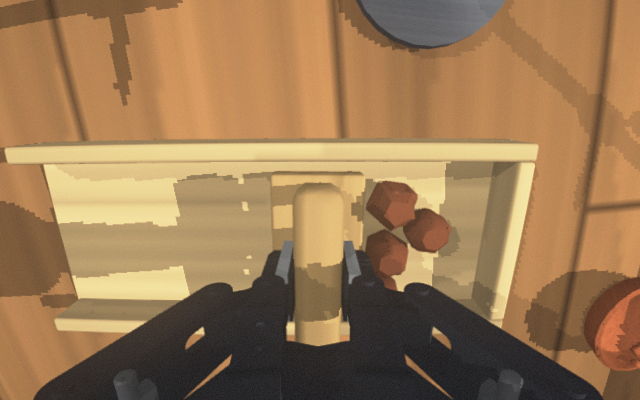

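Call:
play_rows(
  deltas=[
    [6,-0.5,0,0,0,0,10],
    [6,-0.5,0,0,0,0,10],
    [4,-0.4,0,0,0,0,10],
    [4,-0.4,0,0,0,0,10],
    [2,-0.2,0,0,0,0,10],
  ],
)

```text
clock: 8.72
position: [0.5827, 0.0936, 0.0422]
tool_rot: [-0.863, 1.571, -2.52]
force: [-0.5, 0.3, -1.3]
grip_width: 0.021
```

Call:
play_rows(
  deltas=[
    [2,-0.2,0,0,0,0,10],
    [2,-0.2,0,0,0,0,10],
  ],
)

```text
clock: 8.98
position: [0.5865, 0.0932, 0.0423]
tool_rot: [-1.653, 1.571, 2.973]
force: [0.1, -0.3, -1.5]
grip_width: 0.0211
```

```bash
python3 - <<'E'
from h import *
s=telemetry.observe();save('wrist','w4');im=save('top','top4');print(s['clock'],s['position'],s['force'],s['grip_width'])
im=im[:,:,::-1]
w=cv2.imread('pics/w4.png')
cv2.imwrite('pics/m4.png',np.vstack([cv2.resize(w[100:330,260:560],(600,460)),cv2.resize(im[160:230,240:320],None,fx=6,fy=6,interpolation=2)[:140*3,:480].copy() if 0 else np.zeros((1,600,3),np.uint8)]))
E
```

```text
8.975 [0.58653065 0.09324491 0.04227342] [ 0.11617288 -0.26677377 -1.54397645] 0.021116624314802174
```

View pics/m4.png

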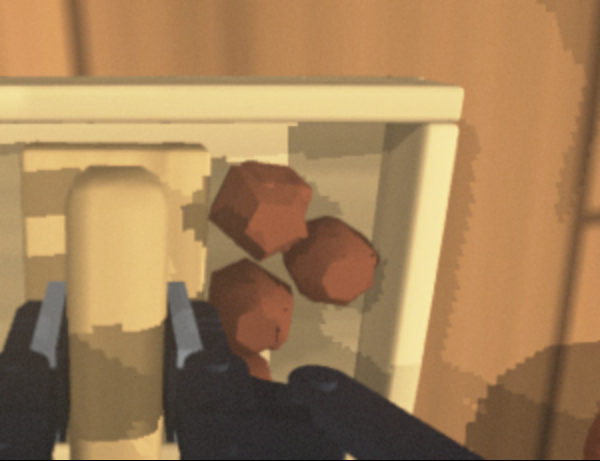

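Call:
play_rows(
  deltas=[
    [2,-0.2,0,0,0,0,10],
    [2,-0.2,0,0,0,0,10],
    [1,-0.1,0,0,0,0,10],
    [0,0,0,0,0,0,10],
  ],
)

```text
clock: 9.57
position: [0.5913, 0.0927, 0.0422]
tool_rot: [-1.526, 1.57, 3.1]
force: [-3.7, 0.1, -0.7]
grip_width: 0.0215
```

Call:
play_rows(
  deltas=[
    [-10,0.9,0,0,0,0,10],
    [-17,1.5,0,0,0,0,10],
    [-18,1.6,0,0,0,0,10],
    [0,0,20,0,0,0,10],
    [0,0,40,0,0,0,10],
    [-7,-30,0,0,0,0,10],
    [-12,-48,0,0,0,0,10],
    [-12,-48,0,0,0,0,10],
  ],
)

```text
clock: 10.58
position: [0.5148, -0.0303, 0.1025]
tool_rot: [1.629, 1.57, -0.028]
force: [1.9, -0.6, -1.3]
grip_width: 0.0211
```

Call:
play_rows(
  deltas=[
    [-12,-48,0,0,0,0,10],
    [-11,-40,0,0,0,0,10],
    [-7,-24,0,0,0,0,10],
    [0,0,-30,0,0,0,10],
    [0,0,-25,0,0,0,10],
    [0,0,-8,0,0,0,10],
    [0,0,-2,0,0,0,10],
    [0,0,0,0,0,0,10],
  ],
)

```text
clock: 11.58
position: [0.4858, -0.1413, 0.0379]
tool_rot: [1.428, 1.57, -0.23]
force: [-0.1, 0.6, -0.9]
grip_width: 0.021
```

Call:
play_rows(
  deltas=[
    [0,0,-2,0,0,0,10],
    [0,0,-0.7,0,0,0,10],
    [0,0,0,0,0,0,10],
  ],
)

```text
clock: 11.95
position: [0.4857, -0.1412, 0.0352]
tool_rot: [1.909, 1.57, 0.251]
force: [-3.4, 1.8, 13.3]
grip_width: 0.0212
```

Call:
play_rows(
  deltas=[
    [0,0,0,0,0,0,40],
    [0,0,0,0,0,0,85],
    [0,0,0,0,0,0,85],
    [0,0,0,0,0,0,85],
    [0,0,0,0,0,0,85],
  ],
)

```text
clock: 12.58
position: [0.4855, -0.1413, 0.0346]
tool_rot: [-1.079, 1.571, -2.736]
force: [-0.7, -0.1, -0.3]
grip_width: 0.0854
```

Call:
play_rows(
  deltas=[
    [0,0,20,0,0,0,85],
    [0,0,40,0,0,0,85],
    [0,0,40,0,0,0,85],
    [0,0,40,0,0,0,85],
    [0,0,10,0,0,0,85],
    [0,0,0,0,0,0,85],
  ],
)

```text
clock: 13.32
position: [0.4856, -0.1411, 0.1847]
tool_rot: [1.875, 1.57, 0.218]
force: [-0.3, 0.7, -0.7]
grip_width: 0.0848
```

```bash
python3 - <<'E'
from h import *
s=telemetry.observe();print(s['clock'],s['position'],s['force'],s['grip_width'],s['qpos'].round(2))
C=cam('wrist');w=save('wrist','w5')[:,:,::-1];t=save('top','top5')[:,:,::-1]
cv2.imwrite('pics/m5.png',np.vstack([cv2.resize(w,(512,320)),cv2.resize(t[165:225,245:345],None,fx=5.12,fy=4.6,interpolation=2)]))
E
```

```text
13.325 [ 0.48562472 -0.14111109  0.18465714] [-0.25122789  0.65073057 -0.71079431] 0.08476925333766619 [-0.19  0.43  0.47  1.98 -0.27  0.79  0.35]
```

View pics/m5.png

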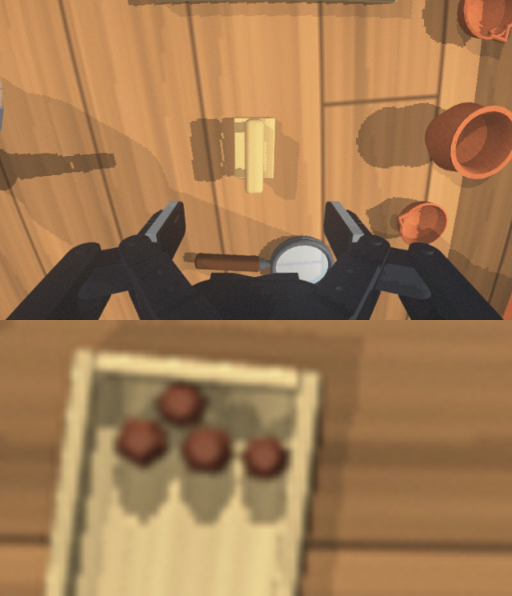

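Call:
play_rows(
  deltas=[
    [-3,-18,0,0,0,-9.3,85],
    [-3,-18,0,0,0,-9.3,85],
    [-3,-18,0,0,0,-9.3,85],
    [-3,-18,0,0,0,-9.3,85],
    [-3,-19,0,0,0,-9.3,85],
    [-3,-19,0,0,0,-9.3,85],
    [-4,-19,0,0,0,-9.3,85],
    [-4,-19,0,0,0,-9.3,85],
  ],
)

```text
clock: 14.42
position: [0.4588, -0.2898, 0.1833]
tool_rot: [-0.281, 1.569, 3.041]
force: [0.5, 0.3, 0.4]
grip_width: 0.0849
```

Call:
play_rows(
  deltas=[
    [-4,-19,0,0,0,-9.3,85],
    [-4,-19,0,0,0,-9.3,85],
    [0,0,0,0,0,0,85],
    [0,0,0,0,0,0,85],
  ],
)

```text
clock: 14.92
position: [0.4513, -0.3267, 0.1838]
tool_rot: [-0.258, 1.569, 2.747]
force: [-0.6, 0.1, 0.7]
grip_width: 0.0851
```

```bash
python3 - <<'E'
from h import *
from scipy.spatial.transform import Rotation as Ro
s=telemetry.observe();C=cam('wrist');w=save('wrist','w6')
print(s['clock'],s['position'],s['qpos'].round(2),Ro.from_euler('xyz',s['tool_rot']).as_matrix().round(3))
print(proj('wrist',[[.541,-.339,.018],[.374,-.316,.02],[.452,-.327,.02]],C))
th=np.radians(-5)
for p in plane('top',[(280.5,182.8),(272.3,191.1),(285,192.8),(296.8,194.8)],.022): 
    q=p[:2]-[.5355,.0957]; print(p.round(3),(q[0]*np.cos(th)+q[1]*np.sin(th)).round(3),(-q[0]*np.sin(th)+q[1]*np.cos(th)).round(3))
E
```

```text
14.925 [ 0.45131891 -0.32670493  0.18375379] [-0.07  0.64  0.88  1.86 -0.61  0.94 -0.61] [[-0.001 -0.136 -0.991]
 [ 0.001 -0.991  0.136]
 [-1.    -0.     0.001]]
[[317.35143661  94.08736291]
 [317.20395616 252.70820763]
 [317.50684357 184.29238655]]
[0.653 0.092 0.022] 0.117 0.007
[0.632 0.112 0.022] 0.094 0.025
[0.628 0.08  0.022] 0.093 -0.007
[0.624 0.051 0.022] 0.092 -0.037
```

View pics/w6.png

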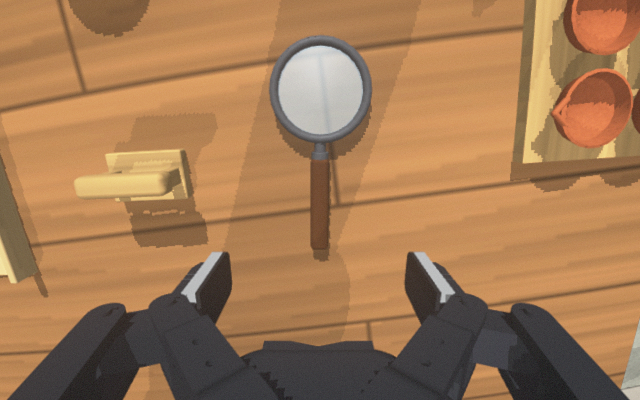

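Call:
play_rows(
  deltas=[
    [1,-2.5,-40,0,0,0,85],
    [0,0,-45,0,0,0,85],
    [0,0,-45,0,0,0,85],
    [0,0,-35,0,0,0,85],
    [0,0,-13,0,0,0,85],
    [0,0,0,0,0,0,50],
    [0,0,0,0,0,0,30],
    [0,0,0,0,0,0,25],
  ],
  grip_force=100,
)

```text
clock: 15.98
position: [0.4531, -0.3299, 0.0077]
tool_rot: [2.896, 1.569, -0.384]
force: [0.0, -0.7, 0.2]
grip_width: 0.0318
```

Call:
play_rows(
  deltas=[
    [0,0,0,0,0,0,8],
    [0,0,0,0,0,0,8],
    [0,0,0,0,0,0,8],
    [0,0,0,0,0,0,8],
    [0,0,0,0,0,0,8],
  ],
)

```text
clock: 16.6
position: [0.453, -0.3299, 0.0077]
tool_rot: [-3.056, 1.569, -0.053]
force: [-2.3, 3.7, 17.2]
grip_width: 0.0169
```

```bash
python3 - <<'E'
from h import *
s=telemetry.observe();print(s['clock'],s['position'],s['force'],s['grip_width'])
p=plane('top',[(245+303/5.12,165)],.1)
C=cam('wrist')
K=C
# lens estimate from w6 (camera pose then): recompute by offset
E
```

```text
16.6 [ 0.452974   -0.32988953  0.00771491] [-2.29760718  3.73493336 17.21274993] 0.016894474346233417
```

Call:
play_rows(
  deltas=[
    [0,0,0,0,0,0,40],
    [0,0,0,0,0,0,40],
    [0,0,-4.5,0,0,0,40],
    [0,0,0,0,0,0,25],
    [0,0,0,0,0,0,10],
    [0,0,0,0,0,0,10],
    [0,0,0,0,0,0,10],
    [0,0,0,0,0,0,10],
  ],
)

```text
clock: 17.6
position: [0.4524, -0.3298, 0.0022]
tool_rot: [-0.487, 1.571, 2.515]
force: [-1.9, 0.8, 5.0]
grip_width: 0.0175
```

Call:
play_rows(
  deltas=[
    [0,0,0,0,0,0,10],
    [0,0,0,0,0,0,10],
  ],
)

```text
clock: 17.85
position: [0.4523, -0.3298, 0.0022]
tool_rot: [-0.654, 1.571, 2.348]
force: [-1.5, 1.0, 4.3]
grip_width: 0.0177
```

Call:
play_rows(
  deltas=[
    [0,0,10,0,0,0,10],
    [0,0,20,0,0,0,10],
    [0,0,30,0,0,0,10],
    [0,0,40,0,0,0,10],
    [0,0,40,0,0,0,10],
    [0,0,0,0,0,0,10],
    [0,0,0,0,0,0,10],
  ],
)

```text
clock: 18.73
position: [0.4526, -0.3294, 0.1424]
tool_rot: [-2.399, 1.57, 0.604]
force: [0.7, -0.7, -1.8]
grip_width: 0.0174
```

```bash
python3 - <<'E'
from h import *
s=telemetry.observe();C=cam('wrist');print(s['clock'],s['position'],s['force'],s['moment'],s['grip_width'])
w=save('wrist','w7')[:,:,::-1];d=save('side','s7')[:,:,::-1]
print(plane('side',[(353,335)],.018,None))
print(proj('side',[[.54,-.342,s['position'][2]+.009]]))
cv2.imwrite('pics/m7.png',np.hstack([w[:,170:470],cv2.resize(d[180:380,220:420],(400,400),interpolation=2)]))
E
```

```text
18.725 [ 0.45255299 -0.32939397  0.14237111] [ 0.74810681 -0.65667723 -1.81224334] [0.00062568 0.02805567 0.02936978] 0.017428327146062073
[[ 0.54313349 -0.35212319  0.018     ]]
[[350.84853322 274.51747701]]
```

View pics/m7.png

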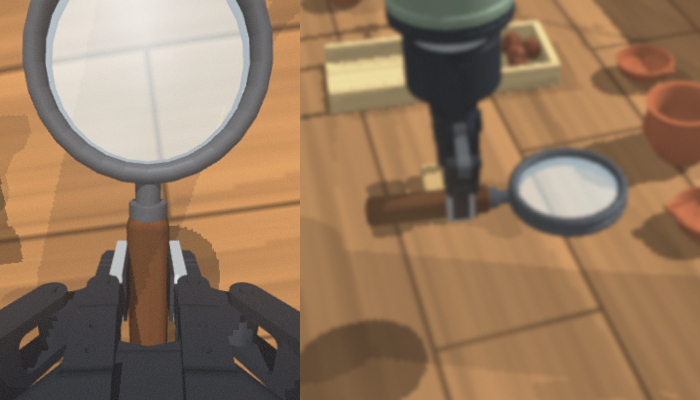

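```bash
cat >> h.py <<'E'
from scipy.spatial.transform import Rotation as Ro
def rim(bgr,box):
    x0,y0,x1,y1=box; s=cv2.cvtColor(bgr[y0:y1,x0:x1],cv2.COLOR_BGR2HSV).astype(int)
    b=bgr[y0:y1,x0:x1].astype(int)
    m=((b[:,:,2]-b[:,:,0])<12).astype(np.uint8)  # greyish/bluish: rim+glass
    m=cv2.morphologyEx(m,cv2.MORPH_OPEN,np.ones((5,5),np.uint8))
    cs=cv2.findContours(m,cv2.RETR_EXTERNAL,cv2.CHAIN_APPROX_NONE)[0]
    c=max(cs,key=cv2.contourArea); h=cv2.convexHull(c)
    e=cv2.fitEllipse(h); return (e[0][0]+x0,e[0][1]+y0),e[1],e[2],cv2.boundingRect(c),m
def onplane(n,uv,P,N):
    o,d=ray(n,uv); return o+d*((N@(P-o))/(d@N))[:,None]
E
python3 - <<'E'
from h import *
s=telemetry.observe();R=Ro.from_euler('xyz',s['tool_rot']).as_matrix();P=s['position'];print(R.round(3).tolist())
d=cv2.imread('pics/s7.png')
e=rim(d,(322,245,385,305));print('side ellipse',e[:4])
c=onplane('side',[e[0]],P,R[:,1])[0];print('rim centre',c.round(4))
# handle: dark brown mask left of the gripper
b=d.astype(int);r=b[270:300,240:292]
m=((r[:,:,2]<115)&(r[:,:,2]-r[:,:,0]>25))
for x in range(0,52,4): 
    ys=np.where(m[:,x])[0]; print(240+x,(ys.min()+270,ys.max()+270,len(ys)) if len(ys) else None)
# direct: rim circle level prediction
t=np.linspace(0,2*np.pi,60,endpoint=False)
for tilt in(-.1,0,.1):
    f=-R[:,2]; f=f/np.linalg.norm(f); u=f*np.cos(tilt)+np.array([0,0,1])*np.sin(tilt)
    pts=[c+.051*(np.cos(a)*u+np.sin(a)*R[:,1]) for a in t]
    print(tilt,cv2.fitEllipse(proj('side',pts).astype(np.float32)))
E
```

```text
[[-0.001, -0.139, -0.99], [0.001, -0.99, 0.139], [-1.0, -0.0, 0.001]]
side ellipse ((353.18019104003906, 275.36013412475586), (42.422821044921875, 61.33045196533203), 91.91397094726562, (0, 10, 61, 42))
rim centre [ 0.5441 -0.3423  0.1488]
240 None
244 None
248 None
252 None
256 (np.int64(278), np.int64(293), 16)
260 (np.int64(272), np.int64(293), 21)
264 (np.int64(275), np.int64(292), 18)
268 (np.int64(276), np.int64(296), 21)
272 (np.int64(276), np.int64(291), 16)
276 (np.int64(276), np.int64(291), 16)
280 (np.int64(276), np.int64(290), 15)
284 (np.int64(277), np.int64(289), 13)
288 (np.int64(277), np.int64(289), 13)
-0.1 ((353.1949462890625, 276.42333984375), (37.702205657958984, 60.38492202758789), 100.03325653076172)
0 ((353.283447265625, 276.4401550292969), (39.035614013671875, 60.27688980102539), 92.81590270996094)
0.1 ((353.377197265625, 276.4417724609375), (39.970401763916016, 60.18924331665039), 85.2218246459961)
```

Call:
play_rows(
  deltas=[
    [4,20,0,0,0,0,10],
    [8,36,0,0,0,0,10],
    [8,38,0,0,0,0.5,10],
    [8,38,0,0,0,0.5,10],
    [8,38,0,0,0,0.5,10],
    [8,38,0,0,0,0.5,10],
    [8,38,0,0,0,0.5,10],
    [8,38,0,0,0,0.5,10],
  ],
)

```text
clock: 19.82
position: [0.5123, -0.0446, 0.1415]
tool_rot: [0.355, 1.57, -2.873]
force: [0.2, -0.1, -1.3]
grip_width: 0.0178
```

Call:
play_rows(
  deltas=[
    [8,38,0,0,0,0,10],
    [8,38,0,0,0,0,10],
    [6,30,0,0,0,0,10],
    [4,19,0,0,0,0,10],
    [2,10,0,0,0,0,10],
    [0,0,0,0,0,0,10],
    [0,0,0,0,0,0,10],
    [0,0,0,0,0,0,10],
  ],
)

```text
clock: 20.82
position: [0.5405, 0.0884, 0.1422]
tool_rot: [-2.822, 1.571, 0.232]
force: [0.5, -1.2, -1.2]
grip_width: 0.0178
```

```bash
python3 - <<'E'
from h import *
s=telemetry.observe();P=s['position'];R=Ro.from_euler('xyz',s['tool_rot']).as_matrix();C=cam('wrist')
np.savez('c8.npz',K=C[0],k=C[1],R=C[2],t=C[3],P=P,T=R)
save('wrist','w8');save('side','s8');save('top','t8')
print(s['clock'],P,R[:,2].round(3),s['force'],s['grip_width'])
for z in(.11,.135,.16):
    p=plane('top',[(235.75,190)],z)[0]; print(z,proj('wrist',p,C).round(1),proj('side',p).round(1))
w=cv2.imread('pics/w8.png').astype(int)
# bright/bluish steel or yellow? print left region greyish mask extents
for nm in('w8','s8'):
    print(nm)
E
```

```text
20.825 [0.54047038 0.08837042 0.1422244 ] [-0.996  0.088 -0.   ] [ 0.48161757 -1.15376017 -1.23846529] 0.017800758367861387
0.11 [[127.5 107.6]] [[313.4 159.3]]
0.135 [[106. 110.]] [[313.  151.6]]
0.16 [[ 76.6 113.4]] [[312.5 143.7]]
w8
s8
```

```bash
python3 - <<'E'
from h import *
w=cv2.imread('pics/w8.png').astype(int)
d=w[:,:,2]-w[:,:,0]; v=w.sum(2)//3
print('cols 40..150, rows 96..124 (#=grey bright,o=grey dark)')
for r in range(94,126):
    print(r,''.join('#' if d[r,c]<20 and v[r,c]>110 else 'o' if d[r,c]<20 else '.' for c in range(30,150)))
E
```

```text
cols 40..150, rows 96..124 (#=grey bright,o=grey dark)
94 oooooo#..#####...............................................######o##o##o#o##################oooooooooooooooo#o##oo#o#o
95 ooooooooooooooo#################.............................#########o#####################oooooooooooooooooo#o##o###oo
96 ooooooooooooooooo#########################...................##############o############ooooooooooooooooooooooooo#o##ooo
97 oooooooooooooooooo#######################################################################oooooooooooooooooooooooo###oooo
98 #################o###########################################################################ooooooooooooooooooooo##oooo
99 ################################################################################################ooooooooooooooooooo#o#oo
100 #################################################################################################ooooooooooooooooooooooo
101 ##################################################################################################ooooooooooooooooooooo#
102 ###############################################
[... 2248 characters left out ...]
....................o#ooo#oooooooooooo#oooooooooooooooooooooooooooooooooooo
121 ..................................................................#oooo#ooo#oooooo#oooo#ooo#oooooooooooooooooooooooooooo
122 ..................................................................#oooooooooo##o#o#ooooooooooooooooooooooooooooooooooooo
123 ...................................................................#oo#oooooooo#ooooo#ooooo#oooooooooooooooooooooooooooo
124 ...................................................................#oooooooooooooooooooooooooooooooooooooooooooooooooooo
125 ....................................................................oooooooooo#ooooooooooooooooo#ooooooooooooooooooooooo
```

```bash
python3 - <<'E'
from h import *
w=cv2.imread('pics/w8.png').astype(int);C=cam('wrist')
v=w.sum(2)//3; d=w[:,:,2]-w[:,:,0]
print('     ',' '.join('%3d'%c for c in range(24,152,4)))
for r in range(90,122,1): print(r,' ',' '.join('%3d'%v[r,c] for c in range(24,152,4)))
print('foot',proj('wrist',[[.632+.045*np.cos(a),.243+.045*np.sin(a),.006] for a in np.arange(0,6.28,.785)],C).round(0).tolist())
c=[.632,.080,.158]; print('rim',proj('wrist',[[c[0]+.051*np.cos(a),c[1]+.051*np.sin(a),c[2]] for a in np.arange(0,6.28,.785)],C).round(0).tolist())
E
```

```text
24  28  32  36  40  44  48  52  56  60  64  68  72  76  80  84  88  92  96 100 104 108 112 116 120 124 128 132 136 140 144 148
90   118 139 139 140 140 140 140 140 138 137 139 138 139 140 135 138 140 115 112 111 115 119 118 117 117 121 122 108 111 109 112 109
91   107 141 139 139 141 139 141 139 135 138 138 138 138 137 140 140 137 114 110 110 116 116 118 117 118 119 112 112 110 111 113 108
92   104 136 138 140 137 136 137 136 137 139 138 137 138 139 134 137 135 116 113 111 115 117 118 115 118 119 110 106 112 111 112 111
93   101 112 118 149 148 143 140 138 141 136 135 137 135 136 133 137 132 114 109 111 116 117 119 115 120 118 111 108 108 111 111 109
94   101  96  99 116 164 159 160 162 151 140 140 140 136 137 137 133 133 115 112 108 113 112 119 119 115 108 108 105 102 112 109 111
95    95  97  98  99 104 107 164 166 165 169 168 154 151 142 136 134 133 116 112 109 117 117 116 117 112 105  98 101  96 112 109 110
96    91  91  98  98  96  93 151 156 159 161 162 165 163 160 163 154 144 125 116 115 116 113 120 115 109 101 100  96 100  97 105 109
97   102  96  92  91  96  97 121 132 145 1
[... 2864 characters left out ...]
09 110 104  95  71  68  67  72  87 104
119    78 123 126 120 127 124 123 124 123 124 124 128 125 124 124 125 127 126 111 113 109 111 110 109 111  99  80  72  66  76  85 104
120    82 125 123 126 126 124 123 125 121 122 126 125 127 124 122 124 120 125 111 111 108 108 110 108 109 102  81  79  74  85  86  97
121    85 124 126 122 123 123 121 124 123 128 124 123 124 123 127 127 124 125 112 110 105 109 111 108 106 109  84  87  84  82  84  89
foot [[128.0, 56.0], [98.0, 76.0], [94.0, 114.0], [115.0, 147.0], [150.0, 158.0], [180.0, 141.0], [187.0, 104.0], [166.0, 68.0]]
rim [[306.0, -90.0], [213.0, -33.0], [191.0, 73.0], [241.0, 160.0], [328.0, 187.0], [411.0, 145.0], [448.0, 50.0], [408.0, -52.0]]
```

```bash
python3 - <<'E'
from h import *
w=cv2.imread('pics/side0.png').astype(int);v=w.sum(2)//3
for r in range(134,160): print(r,' '.join('%3d'%x for x in v[r,304:320]))
print(proj('side',[[.632,.243,z] for z in(.1,.12,.13,.14,.15,.2,.227)]).round(1).tolist())
s=cv2.imread('pics/s8.png').astype(int);print('s8')
v=s.sum(2)//3
for r in range(140,160): print(r,' '.join('%3d'%x for x in v[r,304:320]))
E
```

```text
134  94 102 108 108 107 106 108 117 133 144 146 144 147 149 148 147
135 105 120 129 133 127 117 111 118 135 149 151 148 145 142 139 137
136 124 139 149 150 142 125 113 117 133 146 145 138 132 126 122 120
137 133 141 146 144 136 122 111 116 130 136 130 119 112 108 107 107
138 123 125 122 118 113 108 107 114 126 132 125 111 103 102 102 102
139 106 105 103  95  93  97 104 111 121 126 123 113 105 103 102 102
140  98  98  96  89  86  91  97 104 111 116 118 115 111 108 105 101
141  98  99  96  88  84  86  91  98 104 109 114 115 112 110 106  99
142 102 103 100  91  84  85  92 104 114 114 114 113 110 107 104  98
143 110 111 107  97  86  86  95 115 130 128 121 118 115 112 108 103
144 120 120 116 104  92  88  95 118 140 139 129 124 121 117 113 109
145 128 128 124 115 103  94  96 114 139 145 136 128 123 120 117 113
146 130 132 130 126 116 106  99 110 133 149 143 132 126 122 119 116
147 130 131 132 130 124 113 106 108 128 149 147 135 128 125 121 118
148 130 132 132 131 127 117 108 108 123 143 147 137 129 126 123 121
149 128 131 132 132 127 117 109 108 117 134 141 136 130 127 126 124
150 128 130 
[... 1443 characters left out ...]
 142 134 131 129 126
150 132 133 135 136 133 125 116 112 121 136 142 138 133 131 129 127
151 130 133 134 135 133 126 117 113 119 129 134 132 132 129 127 124
152 127 131 134 135 133 127 118 115 123 132 133 128 126 122 119 115
153 126 129 132 134 133 128 118 117 125 132 129 121 117 113 106 101
154 125 129 131 133 133 126 117 116 124 126 122 113 108 103  97  94
155 124 127 129 131 131 125 114 113 120 119 113 108 106 106 107 112
156 123 126 128 130 128 120 110 108 112 112 110 114 123 130 135 142
157 121 124 127 127 122 112 105 105 109 116 125 136 147 155 158 162
158 120 124 127 124 113 103 101 108 120 136 149 155 162 166 169 171
159 119 123 124 117 103  96 102 116 137 154 163 165 169 174 179 182
```

Call:
play_rows(
  deltas=[
    [0.5,1,-4,0,0,0,10],
    [0,0,-5,0,0,0,10],
    [0,0,-2.5,0,0,0,10],
    [0,0,0,0,0,0,10],
    [0,0,0,0,0,0,10],
    [0,0,0,0,0,0,10],
  ],
)

```text
clock: 21.72
position: [0.5411, 0.0902, 0.1307]
tool_rot: [-2.592, 1.571, 0.463]
force: [1.2, 0.1, -1.8]
grip_width: 0.0174
```

```bash
python3 - <<'E'
from h import *
s=telemetry.observe();P=s['position'];R=Ro.from_euler('xyz',s['tool_rot']).as_matrix();C=cam('wrist')
save('wrist','w9');save('side','s9');save('top','t9')
f=-R[:,2];up=np.array([0,0,1.]);L=P+.092*f+[0,0,.0068]
print(s['clock'],P,'pred centre',L.round(4),s['force'],np.abs(s['qd']).max(),s['grip_width'])
t=np.linspace(0,2*np.pi,90,endpoint=False)
for n,fn in(('side','s9'),('top','t9')):
    pts=[L+.051*(np.cos(a)*f+np.sin(a)*R[:,1])+[0,0,h] for a in t for h in(-.009,.009)]
    q=proj(n,pts).astype(np.float32);e=cv2.fitEllipse(cv2.convexHull(q));print(n,'pred',np.round(e[0],1),np.round(e[1],1),round(e[2],1))
    x,y,ww,hh=cv2.boundingRect(q);im=cv2.imread(f'pics/{fn}.png')
    b=im.astype(int);x0,y0,x1,y1=x-6,y-6,x+ww+6,y+hh+6
    g=(b[:,:,2]-b[:,:,0]<20)
    print(x0,y0)
    for r in range(y0,y1,2): print(r,''.join('#' if g[r,c] else 'R' if b[r,c,2]<140 and b[r,c,2]-b[r,c,1]>35 else '.' for c in range(x0,x1)))
E
```

```text
21.725 [0.54105104 0.09021106 0.13069602] pred centre [0.6327 0.0823 0.1375] [ 1.18038419  0.13295137 -1.81877157] 0.0017012305812890188 0.017442460536199987
side pred [327.7 167.2] [25.3 44.1] 89.6
301 148
148 .........####.........................................
150 .........####.........................................
152 ..........##..........................................
154 ..........##..........................................
156 ..........##.........############.....................
158 .........################################.............
160 .........####################################.........
162 .........#####################################........
164 ........#######################################.......
166 .##....##########.#############################.......
168 .##############################################.......
170 .####..#######################################........
172 ..........###################################.........
174 ..........#################################...........
176 .......###############################................
178 .###
[... 1496 characters left out ...]
 ##################################################.........
197 ##################################################.........
199 ################################################.........RR
201 ###############################################..........RR
203 #############################################...........R.R
205 ############################################...........R...
207 ##############################################.............
209 #################################################......RRRR
211 ####################################################...RRRR
213 ###################################################........
215 ##################################################....R....
```

```bash
python3 -c "
from h import *
print(workorder.job_done());print(telemetry.observe()['clock'])"
```

```text
the job is handed in; nothing more can be done
None
the job is handed in; nothing more can be done
```

I swept all four lumps against the tray's end wall with the float and stood the float back on the bench near where it started. The job was handed in at about 22 s, with the lens held level over the group; no verdict came back.

**Lumps:** the picture after the sweep put them at tray x 92–117 mm and y −37 to +25 mm. The farthest is about 32 mm from the glass's middle (limit 45 mm).

**Lens height:** mid-rim is at about 137.5 mm. The views of the pointer tip disagreed: the wrist and top views gave about 134.5 mm, and the side view about 138 mm. I set 137.5 mm, which also fits the tip being 60 mm from the post. That leaves about 3 mm of doubt within the 7 mm allowed.

**Lens level:** it measured within about 0.02 rad in pitch just after lifting. I did not measure the sideways roll separately.

**Lens position:** the last top view showed the rim about 3 mm nearer the robot than calculated, which leaves margin. The rim was well clear of the pointer, and joint speeds were near zero.

**Grip:** the fingers read 17.5 mm on the 20 mm handle, less than expected. I regripped lower once, and the hold then stayed steady through the carry.

**Float:** it stood upright in the wrist view taken after I let it go. By then I had used all 12 picture views, so the final checks of the lens were numeric only.

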